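Unhitch the mould press arm and hold it up

TASK

Open the mould press: first take the brass knobbed weight off the press arm and stand it upright and centred on top of the narrow weight stand, without ever putting it down anywhere else. Then grip the round black latch knob, pull it sideways out of the coupler against its spring so that the arm comes free of its ball stud, and lift the arm by it until its latch end is about 10 cm higher than before. Finish holding the arm still up there (do not let go), and leave everything else on the worktop where it is.

Things in the scene. Friction and masses are not known exactly. Their poses are not given: they have to be found in the camera images.
- press: Fixed mould press: grey base plate 260 x 110 x 12 mm on the worktop. Origin on the worktop, within 5 mm of the plate's centre; +x runs from the coupler (latch) end to the hinge end, away from the robot, turned by up to 0.35 rad; z up. The steel arm lies along x over the middle, above an aluminium mould. A wall cabinet hangs over x > 0.61 m from 0.58 m up: keep lifts low.
- press_arm (a joint): angle of the arm about its hinge: 0 = down on the ball, grows as the coupler end goes up (limit 1.1). Arm 0.35 kg; it falls back if let go. Latch knob's centre: 205 mm from the hinge along the arm and 17.5 mm below it, so on its arc it goes up and slightly towards the hinge; 0.5 rad raises it 100 mm. With the latch in, the arm cannot be lifted.
- latch (a joint): how far the latch is pulled out (m): 0 = shut, 0.018 = stop. It slides along -y of the press (out of the coupler, to the right as seen from the robot). Its tooth is free of the ball from 0.009 on. The spring pulls it back with 4.5 N at 0, rising to 10 N at the stop.
- latch_knob (a point): centre of the latch knob, a black disc 40 mm in diameter, 14 mm thick, axis along y, 52 mm above the worktop at the start. An 8 mm rod on its axis joins it to the coupler, 34 mm of gap (26 beside the rod's bushing) to the coupler's wall. Can be pinched from above across its flat faces, fingertips just above the rod; it may turn between the pads. Axes: the arm's, as the press's when down.
- weight: loose brass weight, about 0.4 kg, round: body 48 mm in diameter and about 24 mm high, a neck, and on top a knob 24 mm in diameter from 34 to 52 mm above the underside. Origin at the centre of its underside, z up. It starts on the arm's round pad.
- weight_pad (a point): centre of the top of the round pad (60 mm diameter) on the arm, 84 mm above the worktop, where the weight starts
- stand: fixed weight stand, steel: foot 80 mm in diameter, thin stem, round flat top 40 mm in diameter, 65 mm high. Origin at the centre of its foot on the worktop.
- stand_top (a point): centre of the flat top of the weight stand, 65 mm above the worktop
- jar_small: bystander: small ointment jar with red lid, 45 mm in diameter, 40 mm high, origin under its centre
- roll: bystander: roll of labels, 70 mm in diameter, 36 mm high, origin under its centre
- kitchen_timer: bystander: flat white timer, 66 x 66 x 19 mm, origin under its centre
- mortar_pestle: bystander: porcelain pestle lying down, 134 mm long, 39 mm thick, origin under its centre
- amber_bottle: bystander: brown bottle, 48 mm in diameter, 100 mm high, origin under its centre
- hinge (a point): middle of the arm's hinge axis, which runs along y of the press; at x = +115 mm, y = 0, z = 70 mm of the press, between two cheeks 52 mm over all, top at 89 mm. Fixed to the press, with its axes.
- coupler_top (a point): centre of the top of the coupler on the free end of the arm: a grey housing 54 x 46 mm (x, y), 43 mm high, its top 84 mm above the worktop at the start. It covers the ball stud and goes up with the arm.

How it is judged:
On the way, in this order (a step that is already met when the one before it is completed fails the run):
1. the weight stands on the stand, let go, with the arm still down (distance between weight and stand_top below 0.014 m and angle between weight's own z axis and vertical below 0.1 rad and contact force between weight and stand above 1 N and contact force between weight and the fingers below 0.1 N and value of joint press_arm below 0.05 rad), for 0.2 s.
2. the latch is pulled out while the arm is still down (value of joint latch above 0.008 m and value of joint press_arm below 0.05 rad), for 0.05 s.
At the end, for the whole second after the job is handed in: The arm is held still by the gripper at 0.4 rad or more (latch end at least about 8 cm up), and the weight stands upright and untouched on the stand's top, its centre within 14 mm of the top's centre (value of joint press_arm above 0.4 rad and velocity of joint press_arm between -0.1 and 0.1 rad/s and contact force between the fingers and press_arm above 0.5 N and contact force between weight and press_arm below 0.1 N and distance between weight and stand_top below 0.014 m and angle between weight's own z axis and vertical below 0.1 rad and linear speed of weight below 0.03 m/s and contact force between weight and stand above 1 N and contact force between weight and the fingers below 0.1 N); the arm keeps its last pose, push and grip.
It fails at once if the weight is dropped or put down lower than the stand (height (world z) of weight below 0.05 m).
It fails at once if the arm is lifted while the weight is not on the stand (value of joint press_arm above 0.1 rad and distance between weight and stand_top above 0.02 m).
It fails at once if a bystander is displaced by more than 3 cm (distance of any of jar_small, roll, kitchen_timer, mortar_pestle, amber_bottle from where it was at the start of the episode above 0.03 m).
It also fails if it takes over 53 s, if anything falls off the work surface, if the arm or the gripper's body presses on something with over 40 N, if the wrist force passes 120 N, or if a joint passes its speed limit or range.

ROBOT

A 6-joint arm with a two-finger parallel gripper is mounted at the origin on a cart in front of the work surface, level with it; the furniture and walls round the work are solid. World frame = base frame: x ahead of the robot, y to its left, z up, the work surface at z = 0. Lengths are in m, angles in rad, forces in N, time in s.
With the tool pointing down it reaches from about 0.35 to 0.975 m from the base axis. Payload 4.9 kg.
Tool frame: the origin (TCP) lies midway between the tips of the shut fingers; the grasp point (between the pads) lies 19 mm behind it; z points along the fingers, y is the line along which they close (so a half turn about z gives the same grasp; the last joint's range is limited). The gripper opens to 85 mm and grips with 20 to 120 N. Pads are 22 mm wide; open, the fingers measure 114 mm over their backs; the gripper's body (76 mm by 85 mm) begins 54 mm behind the grasp point. The pads swing forward as they close: fully open they stand 13 mm farther back than shut.
Start: joints at [-1.382, 0.053, 1.613, -0, 1.476, -0.119], TCP at [0.189, -0.596, 0.231] pointing down, gripper open.
Joint ranges: [-3.01, 3.01], [-1.01, 2.22], [0.06, 2.58], [-1.02, 4.17], [0.09, 2.62], [-3.14, 3.14]. Speed limits (rad/s): [2.57, 2.57, 3.14, 3.14, 3.14, 3.14].

INTERFACE

Orientations are given as a unit quaternion [w, x, y, z].
In Python, from plant import state, grab_frame, camera_info, job_done, spot_in, masks_of, pinpoint gives the robot as it stands.
- The arm moves only by the shell command python3 -m handwheel 'ROWS' [OPENING]. ROWS is JSON, a list that holds one entry, the list of rows, each a list of 6 numbers: the shift along the world's x, y, z in m, then the turn, a rotation vector about the world's x, y, z in degrees. In form: [[[tx, ty, tz, ax, ay, az], ...]]. A call has 1 to 20 rows; each row shifts and turns the commanded pose from where the row before left it; what a row does not reach is not made up. A row lasts 1/12 s, in which the tool goes at most 41.7 mm and 7.16 degrees, less where a joint would pass 70% of its speed; a pose out of reach is approached as far as the arm can. A call is refused whole if a number of a shift passes 0.0417 or a number of a turn 7.16, either way. A call with a gripper value outside its range is refused whole. OPENING is the opening, from 0 (shut) to 1 (fully open), set as the call begins (- or left out, the last holds). The fingers move at their own pace and stop on an object; the grip force is fixed at half the most. Time passes only in rows, so rows that do not move let the fingers close. It gives the time, the measured TCP pose, the force, the opening and the grip force at its end, in the units of the state.
- state(): the state, without advancing time (a new reading comes with each control period).
- grab_frame(name): name is "side" or "top" or "wrist"; returns (picture, depth): 420x560x3 uint8, blue, green, red; 420x560 float32, m along the optical axis (not along the pixel's ray), 0 where there is no reading.
- camera_info(name): a dict with "fx", "fy", "cx", "cy" (pixels), "T" (4x4, takes a point from camera to world coordinates). Camera axes: x right, y up, looking along -z (the intrinsics and any distortion apply to the point x, -y, -z); pixel columns grow to the right and rows downward; lengths in m; the calibration is good to about 2 mm. The wrist camera is an equidistant fisheye: a pixel r from the principal point sees the ray r / f radians off the axis. A picture is of the moment at which its call begins: read the wrist's pose just before it. camera_info takes no time and is no camera call; for the wrist camera it gives the pose at the moment of the call.
- job_done(): hands the job in; it is judged then, once.
Trained networks look in the newest picture that a camera, given by its name, has taken for a name from the list of things; names that differ only in an ending like _2 or _b are one class to them, and where a whole thing is asked for, a point or a joint stands for the part that bears it (a point fixed in the world has none). Each returns a list of dicts, best first, with "conf" (0 to 1); they miss things now and then, are a little off and sometimes report something else, mostly with a low value. They report only what shows in the picture. A call takes as long as a camera call.
- spot_in(camera, thing): "box" ([left, top, width, height] in pixels, round what is visible of it).
- masks_of(camera, thing): "region" (420x560 bool, what is visible of it) and "box" ([left, top, width, height] in pixels, round what is visible of it).
- pinpoint(camera, thing): "position" ([column, row] in pixels: a listed point, or the origin of a listed thing).
The state is a dict: "time": time; "joint_pos": joint angles; "joint_vel": joint speeds; "joint_efforts": joint torques, N m; "tool_pos": TCP position; "tool_rot": TCP orientation; "contact_force": force on the tool from outside, world axes, zero at the start; "ft_torque": the same for the moment, N m; "gripper_width": opening from 0.0 (shut) to 1.0 (fully open); "grasp_force": force on a finger pad.
Only numpy, scipy, OpenCV 4.12 (cv2) and the standard library are available. Lean on these libraries where they do the work, as an engineer would, in place of code of your own. Each camera call takes 0.05 s, during which the arm holds its last target. There are 200 camera calls.

## Working session

There is one attempt and no reset: what is moved stays moved. The work goes in short steps, Python scripts to look and compute and a shell command to move; the robot and the scene stay as the last step left them, time stands still between calls to the robot, and variables do not carry over. Pictures are saved under pics/ and viewed, at most 10 in all, crops included, and the job is handed in when it is done.

```bash
ls; mkdir -p pics; cat > h.py <<'E'
import numpy as np, cv2
from plant import *
def world(cam,px,depth,ci=None,z=None):
    ci=ci or camera_info(cam); T=np.array(ci["T"])
    u=(px[0]-ci["cx"])/ci["fx"]; v=(px[1]-ci["cy"])/ci["fy"]
    if cam=="wrist":
        r=np.hypot(u,v); k=np.tan(r)/r if r>1e-9 else 1; u*=k; v*=k
    d=T[:3,:3]@np.array([u,-v,-1.]); o=T[:3,3]
    if z is not None: return o+d*(z-o[2])/d[2]
    return o+d*depth
def dep(D,px,r=2):
    c,w=int(round(px[0])),int(round(px[1])); p=D[max(w-r,0):w+r+1,max(c-r,0):c+r+1]; p=p[p>0]
    return float(np.median(p)) if p.size else 0
E
python3 - <<'E'
from h import *
print(state()); 
ims=[]
for c in ["side","top"]:
    im,D=grab_frame(c); cv2.imwrite(f"pics/{c}0.png",im); np.save(f"{c}0.npy",D)
    ci=camera_info(c); print(c,{k:np.round(v,3).tolist() for k,v in ci.items() if not isinstance(v,str)})
    for t,z in dict(press=0,weight=.084,weight_pad=.084,stand=0,stand_top=.065,latch_knob=.052,hinge=.07,coupler_top=.084,jar_small=0,roll=0,kitchen_timer=0,mortar_pestle=0,amber_bottle=0).items():
        r=pinpoint(c,t)
        for q in r[:2]: print(c,t,round(q["conf"],2),np.round(q["position"]),np.round(world(c,q["position"],0,ci,z),4),"surf",np.round(world(c,q["position"],dep(D,q["position"]),ci),3))
E
```

```text
pics
{'time': 0.0, 'joint_pos': array([-1.38195463e+00,  5.33476645e-02,  1.61429281e+00, -1.43623640e-05,
        1.47600185e+00, -1.19014223e-01]), 'joint_vel': array([-0.00012708,  0.00076707,  0.00017787, -0.00051321,  0.00013628,
       -0.00110268]), 'joint_efforts': array([ 1.27907384e-03, -3.93680906e+01, -3.70172703e+01, -1.04534425e-05,
        7.00729986e-03,  2.21043365e-05]), 'tool_pos': array([ 0.18925526, -0.59500296,  0.23006943]), 'tool_rot': array([-1.02396155e-03,  9.88175840e-01,  1.53321420e-01, -4.29174569e-05]), 'contact_force': array([-0.65574482, -0.48531364,  0.8921667 ]), 'ft_torque': array([-0.02096486, -0.02280431, -0.02120534]), 'grasp_force': 0.0, 'gripper_width': 0.9969077780399678}
side {'fx': 542.717, 'fy': 542.717, 'cx': 282.582, 'cy': 211.145, 'T': [[0.964, 0.139, -0.229, 0.181], [-0.266, 0.571, -0.776, -1.284], [0.023, 0.809, 0.587, 0.992], [0.0, 0.0, 0.0, 1.0]]}
side press 0.6 [269. 199.] [0.5419 0.1038 0.    ] surf [0.537 0.086 0.013]
side press 0.58 [264. 169.] [0.5705 0.2857 0.    ] surf [0.527 0.11  0.111]
side weight 0.68 [261. 176.] [0.5192
[... 2230 characters left out ...]
0.084 ] surf [0.547 0.106 0.038]
top jar_small 0.68 [303. 188.] [ 0.6718 -0.06    0.    ] surf [ 0.654 -0.067  0.037]
top roll 0.64 [176. 188.] [0.4842 0.3795 0.    ] surf [0.471 0.364 0.036]
top kitchen_timer 0.65 [390. 293.] [ 0.4116 -0.4877  0.    ] surf [ 0.406 -0.487  0.017]
top kitchen_timer 0.3 [228. 209.] [0.4842 0.1616 0.    ] surf [0.453 0.135 0.086]
top mortar_pestle 0.62 [416. 250.] [ 0.5955 -0.524   0.    ] surf [ 0.595 -0.524  0.002]
top mortar_pestle 0.23 [332. 230.] [ 0.555 -0.224  0.   ] surf [ 0.529 -0.229  0.064]
top amber_bottle 0.8 [195. 162.] [0.6112 0.3639 0.    ] surf [0.591 0.344 0.046]
top amber_bottle 0.49 [227. 211.] [0.4738 0.1581 0.    ] surf [0.444 0.132 0.083]
```

```bash
python3 - <<'E'
from h import *
for c in ["side","top"]:
    D=np.load(f"{c}0.npy"); ci=camera_info(c); T=np.array(ci["T"])
    r,cc=np.mgrid[:420,:560]; P=np.stack([(cc-ci["cx"])/ci["fx"]*D,-(r-ci["cy"])/ci["fy"]*D,-D],-1)@T[:3,:3].T+T[:3,3]; P[D==0]=9
    np.save(f"{c}P.npy",P)
    def sel(n,x,y,z,R):
        m=(np.hypot(P[...,0]-x,P[...,1]-y)<R)&(P[...,2]>z[0])&(P[...,2]<z[1]); Q=P[m]
        if len(Q): 
            (ex,ey),rad=cv2.minEnclosingCircle(Q[:,:2].astype(np.float32))
            print(c,n,len(Q),"mean",Q.mean(0).round(4),"circ",np.round([ex,ey,rad],4),"zmed",np.median(Q[:,2]).round(4))
        return Q
    sel("knobtop",.53,.115,(.128,.145),.05); sel("standtop",.535,-.235,(.058,.072),.04)
    Q=sel("coupler",.452,.13,(.078,.09),.045); 
    print(cv2.minAreaRect(Q[:,:2].astype(np.float32)))
    Q=sel("hingecheeks",.657,.1,(.08,.095),.045); sel("foot",.535,-.235,(.004,.02),.06)
    sel("lknob",.44,.075,(.03,.075),.03)
    Q=sel("base",.55,.11,(.006,.018),.2); print(cv2.minAreaRect(Q[:,:2].astype(np.float32)))
a,b=[cv2.imread(f"pics/{c}0.png") for c in("side","top")]
v=np.vstack([cv2.resize(a[140:290,200:400],(800,600))[:,:]])
cv2.imwrite("pics/s1.png",cv2.resize(a[140:290,190:390],(800,600))); cv2.imwrite("pics/t1.png",cv2.resize(b[140:260,190:350],(800,600)))
E
```

```text
side knobtop 30 mean [0.5288 0.1136 0.1328] circ [0.5281 0.1139 0.0128] zmed 0.1328
side standtop 132 mean [ 0.531  -0.2333  0.0635] circ [ 0.5315 -0.2323  0.0214] zmed 0.0633
side coupler 149 mean [0.4565 0.1277 0.0822] circ [0.4595 0.1277 0.036 ] zmed 0.0822
((0.4616466760635376, 0.12708303332328796), (0.055732887238264084, 0.06266279518604279), 78.73300170898438)
side hingecheeks 54 mean [0.6568 0.1028 0.0832] circ [0.6535 0.1025 0.0335] zmed 0.0832
side foot 351 mean [ 0.53   -0.2388  0.0078] circ [ 0.5372 -0.2367  0.0497] zmed 0.0071
side lknob 133 mean [0.4471 0.0661 0.0543] circ [0.451  0.0774 0.0259] zmed 0.0553
side base 1006 mean [0.5588 0.1001 0.0104] circ [0.5596 0.1006 0.1856] zmed 0.0103
((0.5563045144081116, 0.04922550916671753), (0.26086804270744324, 0.36264052987098694), 88.75048828125)
top knobtop 35 mean [0.5294 0.12   0.135 ] circ [0.5294 0.1205 0.0123] zmed 0.1348
top standtop 96 mean [ 0.532  -0.2287  0.0651] circ [ 0.5319 -0.2286  0.02  ] zmed 0.0646
top coupler 157 mean [0.4599 0.1317 0.0838] circ [0.4617 0.1275 0.0344] zmed 0.0838
((0.461768239736557, 0.13261672854423523), (0.0656207799911499, 0.04489020258188248), 2.3453783988952637)
top hingecheeks 89 mean [0.6515 0.1069 0.0846] circ [0.647  0.1069 0.0336] zmed 0.0839
top foot 310 mean [ 0.527  -0.2332  0.009 ] circ [ 0.535  -0.2352  0.0598] zmed 0.0084
top lknob 73 mean [0.446  0.0739 0.0603] circ [0.4483 0.0805 0.0229] zmed 0.0625
top base 1357 mean [0.5596 0.0917 0.0104] circ [0.55   0.1101 0.2   ] zmed 0.0098
((0.566155195236206, 0.09489698708057404), (0.3893733024597168, 0.35348159074783325), 46.512508392333984)
```

View pics/s1.png

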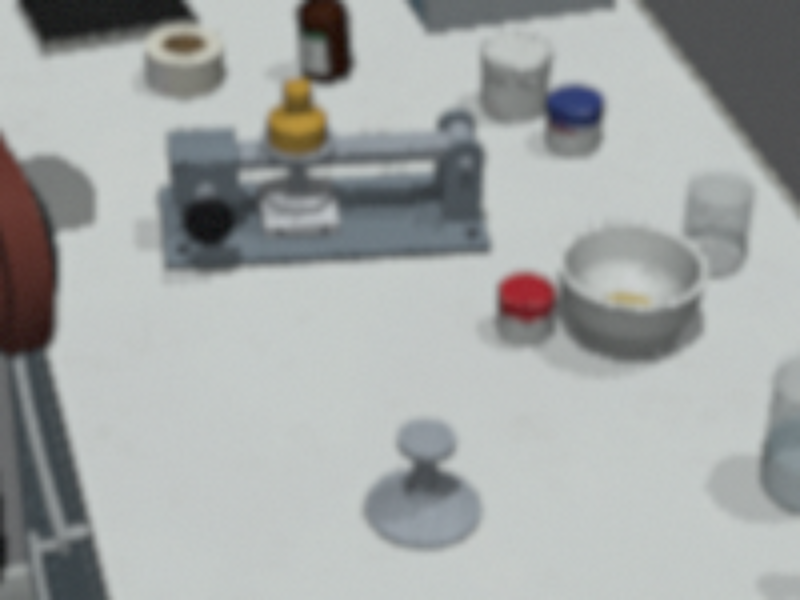

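View pics/t1.png

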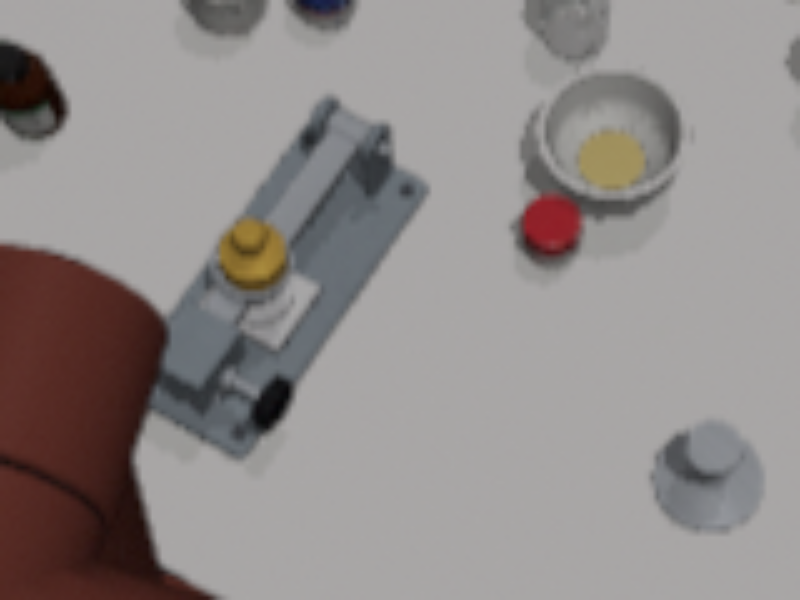

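```bash
python3 -m handwheel '[[[0.017,0.035,0.002,0,0,-1.2],[0.017,0.035,0.002,0,0,-1.2],[0.017,0.035,0.002,0,0,-1.2],[0.017,0.035,0.002,0,0,-1.2],[0.017,0.035,0.002,0,0,-1.2],[0.017,0.035,0.002,0,0,-1.2],[0.017,0.035,0.002,0,0,-1.2],[0.017,0.035,0.002,0,0,-1.2],[0.017,0.035,0.002,0,0,-1.2],[0.017,0.035,0.002,0,0,-1.2],[0.017,0.035,0,0,0,-1.2],[0.017,0.035,0,0,0,-1.2],[0.017,0.035,0,0,0,-1.2],[0.017,0.035,0,0,0,-1.2],[0.017,0.035,0,0,0,-1.2],[0.017,0.035,0,0,0,-1.2],[0.017,0.035,0,0,0,-1.2],[0.017,0.035,0,0,0,-1.2],[0.017,0.035,0,0,0,-1.2],[0.017,0.035,0,0,0,-1.2]]]' && python3 -m handwheel '[[[0,0.01,0,0,0,0],[0,0,0,0,0,0],[0,0,0,0,0,0]]]'
cat > look.py <<'E'
from h import *
import sys
s=state(); print(s["time"],s["tool_pos"].round(4),s["tool_rot"].round(4),s["contact_force"].round(1),s["gripper_width"])
ci=camera_info("wrist"); im,D=grab_frame("wrist"); cv2.imwrite(f"pics/{sys.argv[1]}.png",im)
T=np.array(ci["T"]); r,cc=np.mgrid[:420,:560]; u=(cc-ci["cx"])/ci["fx"]; v=(r-ci["cy"])/ci["fy"]; a=np.hypot(u,v)+1e-9; k=np.tan(np.minimum(a,1.5))/a
P=np.stack([u*k*D,-v*k*D,-D],-1)@T[:3,:3].T+T[:3,3]; P[D==0]=9; np.save("wP.npy",P); np.save("wD.npy",D)
print("cam",T[:3,3].round(3),"f",ci["fx"])
for t in sys.argv[2:]:
    n,z=t.split(":"); 
    for q in pinpoint("wrist",n)[:2]: print(n,round(q["conf"],2),np.round(q["position"],1),world("wrist",q["position"],0,ci,float(z)).round(4),"surf",world("wrist",q["position"],dep(D,q["position"]),ci).round(4))
E
python3 look.py w1 weight:.084 weight_pad:.084 latch_knob:.052 coupler_top:.084 hinge:.07 stand_top:.065
```

```text
time: 3.07
tool_pos: [0.5299, 0.1065, 0.2515]
tool_rot: [0.0, 0.998, -0.056, 0.0]
contact_force: [0.7, -0.4, -0.1]
gripper_width: 1.0
grasp_force: 0.0
time: 3.32
tool_pos: [0.529, 0.1143, 0.2511]
tool_rot: [0.0, 0.998, -0.055, -0.0]
contact_force: [-0.1, -0.4, 0.6]
gripper_width: 0.999
grasp_force: 0.0
3.3167 [0.529  0.1143 0.2511] [ 4.000e-04  9.985e-01 -5.490e-02 -3.000e-04] [-0.1 -0.4  0.6] 0.999140994744925
cam [0.603 0.106 0.393] f 325.19226210127806
weight 0.57 [267.7 185.4] [0.5328 0.1226 0.084 ] surf [0.5427 0.1202 0.128 ]
weight_pad 0.69 [274.7  53.9] [0.6581 0.1017 0.084 ] surf [0.6585 0.1017 0.0818]
latch_knob 0.63 [320.  242.9] [0.4522 0.0728 0.052 ] surf [0.4595 0.0744 0.0686]
coupler_top 0.77 [265.9 257.7] [0.4559 0.1337 0.084 ] surf [0.4555 0.1338 0.0833]
hinge 0.6 [274.7  49.8] [0.6648 0.1011 0.07  ] surf [0.6625 0.1013 0.0822]
stand_top 0.63 [266.7 256. ] [0.4488 0.1342 0.065 ] surf [0.4575 0.1327 0.0834]
stand_top 0.56 [540.4 153.1] [ 0.5386 -0.2324  0.065 ] surf [ 0.5386 -0.2325  0.065 ]
```

View pics/w1.png

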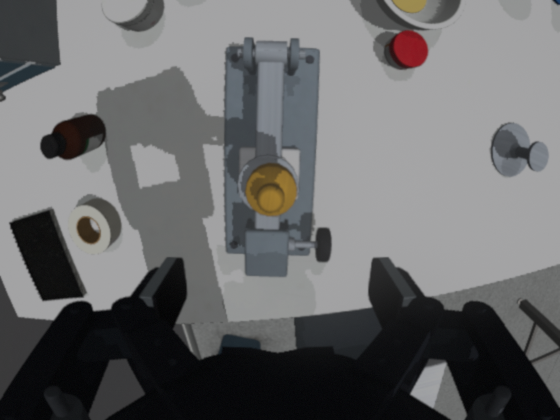

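```bash
cat > sel.py <<'E'
from h import *
P=np.load("wP.npy")
def sel(n,x,y,z,R):
    m=(np.hypot(P[...,0]-x,P[...,1]-y)<R)&(P[...,2]>z[0])&(P[...,2]<z[1]); Q=P[m]
    if len(Q):
        (ex,ey),rad=cv2.minEnclosingCircle(Q[:,:2].astype(np.float32)); ra=cv2.minAreaRect(Q[:,:2].astype(np.float32))
        print(n,len(Q),"mean",Q.mean(0).round(4),"circ",np.round([ex,ey,rad],4),"z",np.percentile(Q[:,2],[5,50,95]).round(4),"rect",np.round(ra[0],4),np.round(ra[1],4),round(ra[2],1))
    return Q
E
python3 - <<'E'
from sel import *
sel("knob",.529,.117,(.126,.145),.03);sel("body",.529,.117,(.095,.125),.05);sel("coupler",.46,.13,(.078,.09),.04);sel("hinge",.655,.104,(.08,.095),.045);sel("lk",.445,.07,(.05,.078),.03);sel("base",.55,.11,(.006,.016),.2)
sel("stand",.532,-.231,(.058,.07),.03)
E
```

```text
knob 621 mean [0.5331 0.1188 0.1343] circ [0.5315 0.1193 0.012 ] z [0.1302 0.1349 0.1364] rect [0.5322 0.1191] [0.0227 0.022 ] 83.3
body 1447 mean [0.5369 0.1184 0.1078] circ [0.5317 0.1191 0.0239] z [0.104  0.1079 0.111 ] rect [0.5322 0.1194] [0.047  0.0465] 81.6
coupler 2079 mean [0.4623 0.1325 0.0831] circ [0.4634 0.1326 0.0368] z [0.081  0.0833 0.0845] rect [0.4661 0.1317] [0.0456 0.0665] 81.7
hinge 924 mean [0.6613 0.1052 0.0837] circ [0.6618 0.1049 0.0292] z [0.0803 0.0826 0.0884] rect [0.6616 0.1049] [0.052  0.0291] 81.7
lk 618 mean [0.4551 0.0742 0.0636] circ [0.4528 0.0766 0.022 ] z [0.0533 0.0652 0.0721] rect [0.4551 0.0744] [0.0366 0.0373] 49.1
base 9775 mean [0.5672 0.1165 0.0114] circ [0.5591 0.0767 0.1696] z [0.0098 0.0114 0.0129] rect [0.5564 0.067 ] [0.2154 0.2796] 82.0
stand 531 mean [ 0.5349 -0.227   0.0643] circ [ 0.5337 -0.2293  0.0205] z [0.0606 0.0646 0.066 ] rect [ 0.5347 -0.2288] [0.0394 0.0386] 80.5
```

```bash
python3 -m handwheel '[[[0.003,0.004,-0.018,0,0,-2],[0,0,-0.02,0,0,0],[0,0,-0.02,0,0,0],[0,0,-0.02,0,0,0],[0,0,-0.02,0,0,0],[0,0,-0.02,0,0,0],[0,0,-0.01,0,0,0],[0,0,-0.005,0,0,0],[0,0,-0.004,0,0,0],[0,0,0,0,0,0],[0,0,0,0,0,0],[0,0,0,0,0,0]]]' 0.7
```

```text
time: 4.67
tool_pos: [0.5333, 0.1184, 0.1157]
tool_rot: [-0.0, 0.997, -0.073, 0.001]
contact_force: [0.8, 0.7, 0.0]
gripper_width: 0.704
grasp_force: 0.0
```

```bash
python3 -m handwheel '[[[-0.001,0.001,-0.003,0,0,0],[0,0,0,0,0,0],[0,0,0,0,0,0]]]' && python3 -m handwheel '[[[0,0,0,0,0,0],[0,0,0,0,0,0],[0,0,0,0,0,0],[0,0,0,0,0,0],[0,0,0,0,0,0],[0,0,0,0,0,0],[0,0,0,0,0,0],[0,0,0,0,0,0],[0,0,0,0,0,0],[0,0,0,0,0,0]]]' 0
```

```text
time: 4.92
tool_pos: [0.5313, 0.1195, 0.1114]
tool_rot: [-0.0, 0.997, -0.073, 0.0]
contact_force: [0.7, 0.6, -0.6]
gripper_width: 0.7
grasp_force: 0.0
time: 5.75
tool_pos: [0.5315, 0.1196, 0.1116]
tool_rot: [-0.0, 0.997, -0.073, 0.0]
contact_force: [-0.8, 2.5, 3.6]
gripper_width: 0.25
grasp_force: 58.8
```

```bash
python3 -m handwheel '[[[0,0,0.004,0,0,0],[0,0,0.01,0,0,0],[0,0,0.015,0,0,0],[0,0,0.015,0,0,0],[0,0,0.01,0,0,0],[0,-0.01,0,0,0,0],[0,-0.02,0,0,0,0],[0,-0.03,0,0,0,0],[0,-0.03,0,0,0,0],[0,-0.03,0,0,0,0],[0.001,-0.03,0,0,0,0],[0.001,-0.03,0,0,0,0],[0.001,-0.03,0,0,0,0],[0,-0.03,0,0,0,0],[0,-0.03,0,0,0,0],[0,-0.03,0,0,0,0],[0,-0.02,0,0,0,0],[0,-0.01,0,0,0,0],[0,0,0,0,0,0],[0,0,0,0,0,0]]]' && python3 look.py w2 stand_top:.065 weight:.1 && python3 - <<'E'
from sel import *
sel("stand",.532,-.231,(.058,.07),.03)
sel("body",.532,-.21,(.135,.17),.05)
m=None
E
```

```text
time: 7.42
tool_pos: [0.5337, -0.2104, 0.1645]
tool_rot: [-0.001, 0.997, -0.073, -0.001]
contact_force: [-0.1, 0.4, -4.0]
gripper_width: 0.252
grasp_force: 59.3
7.4167 [ 0.5337 -0.2104  0.1645] [-6.000e-04  9.973e-01 -7.340e-02 -7.000e-04] [-0.1  0.4 -4. ] 0.2523542164694807
cam [ 0.607 -0.222  0.306] f 325.19226210127806
stand_top 0.96 [304.1 203.2] [ 0.5348 -0.2319  0.065 ] surf [ 0.5347 -0.2319  0.0648]
weight 0.61 [275.2 244.1] [ 0.519  -0.2071  0.1   ] surf [ 0.5459 -0.2115  0.1631]
stand 1469 mean [ 0.5388 -0.2322  0.0644] circ [ 0.5346 -0.2302  0.0196] z [0.0632 0.0645 0.0656] rect [ 0.538  -0.2327] [0.039  0.0299] 53.9
body 3422 mean [ 0.5494 -0.2128  0.158 ] circ [ 0.5378 -0.2111  0.0236] z [0.1425 0.1599 0.1644] rect [ 0.5472 -0.2125] [0.0471 0.0222] 81.8
```

View pics/w2.png

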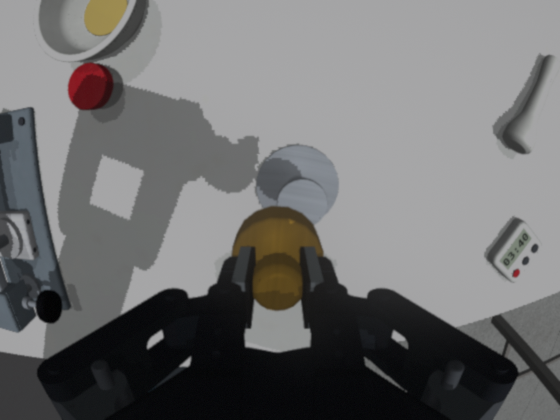

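```bash
python3 -m handwheel '[[[0,-0.01,0,0,0,0],[0,-0.01,-0.005,0,0,0],[0,0,-0.015,0,0,0],[0,0,-0.015,0,0,0],[0,0,-0.015,0,0,0],[0,0,-0.01,0,0,0],[0,0,-0.005,0,0,0],[0,0,-0.003,0,0,0],[0,0,0,0,0,0],[0,0,0,0,0,0],[0,0,0,0,0,0]]]' && python3 look.py w3 && python3 - <<'E'
from sel import *
sel("body",.535,-.23,(.075,.1),.04)
sel("knob",.535,-.23,(.105,.13),.02)
E
```

```text
time: 8.48
tool_pos: [0.5351, -0.231, 0.0985]
tool_rot: [0.0, 0.997, -0.073, 0.001]
contact_force: [-0.8, -0.1, -2.8]
gripper_width: 0.247
grasp_force: 59.4
8.4833 [ 0.5351 -0.231   0.0985] [ 5.000e-04  9.973e-01 -7.290e-02  9.000e-04] [-0.8 -0.1 -2.8] 0.24660949577768923
cam [ 0.608 -0.242  0.241] f 325.19226210127806
body 3225 mean [ 0.5507 -0.2334  0.0925] circ [ 0.5397 -0.232   0.0234] z [0.0792 0.094  0.098 ] rect [ 0.5484 -0.2334] [0.0468 0.0223] 81.0
knob 3273 mean [ 0.5408 -0.2312  0.1195] circ [ 0.5392 -0.2301  0.018 ] z [0.1089 0.1214 0.1266] rect [ 0.5373 -0.2289] [0.0329 0.0239] 81.4
```

```bash
python3 -m handwheel '[[[-0.001,0.001,-0.002,0,0,0],[0,0,-0.002,0,0,0],[0,0,-0.001,0,0,0],[0,0,0,0,0,0],[0,0,0,0,0,0]]]'; python3 -m handwheel '[[[0,0,-0.001,0,0,0],[0,0,0,0,0,0],[0,0,0,0,0,0]]]'
```

```text
time: 8.95
tool_pos: [0.5335, -0.2296, 0.0927]
tool_rot: [-0.0, 0.997, -0.073, 0.0]
contact_force: [-0.9, 1.0, 0.1]
gripper_width: 0.251
grasp_force: 59.7
time: 9.2
tool_pos: [0.5337, -0.2296, 0.0928]
tool_rot: [-0.0, 0.997, -0.073, 0.0]
contact_force: [-3.0, 3.3, 5.0]
gripper_width: 0.247
grasp_force: 60.3
```

```bash
python3 -m handwheel '[[[0,0,0,0,0,0],[0,0,0,0,0,0],[0,0,0,0,0,0],[0,0,0,0,0,0],[0,0,0,0,0,0],[0,0,0,0,0,0]]]' 0.6; python3 -m handwheel '[[[0,0,0.005,0,0,0],[0,0,0.02,0,0,0],[0,0,0.03,0,0,0],[0,0,0.03,0,0,0],[0,0,0.03,0,0,0],[0,0,0.02,0,0,0],[0,0,0,0,0,0],[0,0,0,0,0,0]]]'; python3 look.py w4 stand_top:.065 latch_knob:.052;  python3 - <<'E'
from sel import *
sel("body",.535,-.23,(.08,.095),.04)
sel("knob",.535,-.23,(.108,.125),.03)
sel("lk",.455,.074,(.05,.078),.03)
E
```

```text
time: 9.7
tool_pos: [0.5334, -0.2297, 0.0912]
tool_rot: [0.0, 0.997, -0.073, 0.0]
contact_force: [-0.9, -0.2, -0.6]
gripper_width: 0.599
grasp_force: 0.0
time: 10.37
tool_pos: [0.5341, -0.2301, 0.2283]
tool_rot: [0.001, 0.997, -0.073, 0.002]
contact_force: [-0.5, 0.2, -0.7]
gripper_width: 0.597
grasp_force: 0.0
10.3667 [ 0.5341 -0.2301  0.2283] [ 8.000e-04  9.973e-01 -7.290e-02  1.700e-03] [-0.5  0.2 -0.7] 0.5968623758463246
cam [ 0.607 -0.241  0.371] f 325.19226210127806
body 1424 mean [ 0.5389 -0.2309  0.0889] circ [ 0.5342 -0.2302  0.0238] z [0.0859 0.0888 0.0919] rect [ 0.5344 -0.23  ] [0.0464 0.046 ] 82.6
knob 613 mean [ 0.5356 -0.2304  0.1154] circ [ 0.5342 -0.2301  0.0118] z [0.1116 0.116  0.1175] rect [ 0.5344 -0.2301] [0.0223 0.0225] 81.1
lk 474 mean [0.454  0.0702 0.0614] circ [0.4526 0.0796 0.0251] z [0.0514 0.0609 0.0713] rect [0.454  0.0824] [0.0436 0.0387] 79.1
```

View pics/w4.png

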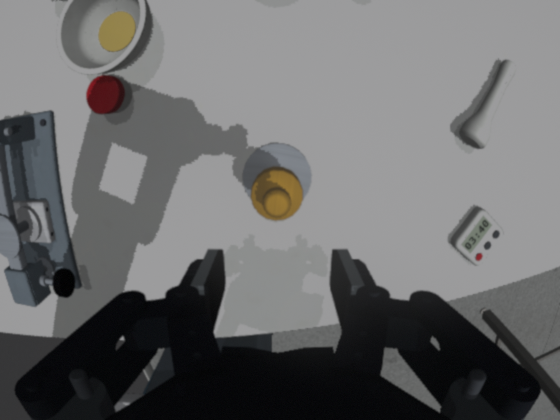

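```bash
python3 -m handwheel '[[[-0.003,0.01,0,0,0,0],[-0.007,0.025,-0.002,0,0,0],[-0.007,0.025,-0.002,0,0,0],[-0.007,0.025,-0.002,0,0,0],[-0.007,0.025,-0.002,0,0,0],[-0.007,0.025,-0.002,0,0,0],[-0.007,0.025,-0.002,0,0,0],[-0.007,0.025,-0.002,0,0,0],[-0.007,0.025,-0.002,0,0,0],[-0.007,0.025,-0.002,0,0,0],[-0.007,0.025,-0.002,0,0,0],[-0.007,0.025,-0.002,0,0,0],[-0.005,0.016,-0.008,0,0,0],[0,0,0,0,0,0],[0,0,0,0,0,0],[0,0,0,0,0,0]]]' 0.3; python3 look.py w5 latch_knob:.052 coupler_top:.084;  python3 - <<'E'
from sel import *
sel("lk",.449,.071,(.056,.078),.03)
sel("lktop",.449,.071,(.068,.078),.03)
sel("rod",.457,.1,(.05,.06),.02)
sel("coupler",.46,.13,(.078,.09),.04)
E
```

```text
time: 11.85
tool_pos: [0.448, 0.0712, 0.1957]
tool_rot: [0.0, 0.997, -0.073, -0.0]
contact_force: [0.1, 0.4, 0.4]
gripper_width: 0.304
grasp_force: 0.0
11.85 [0.448  0.0712 0.1957] [ 2.000e-04  9.973e-01 -7.290e-02 -5.000e-04] [0.1 0.4 0.4] 0.30423706912109705
cam [0.521 0.06  0.338] f 325.19226210127806
latch_knob 0.89 [277.1 192. ] [0.4499 0.0705 0.052 ] surf [0.4547 0.0698 0.0711]
latch_knob 0.59 [ 40.9 187.7] [0.4953 0.3263 0.052 ] surf [0.4938 0.3418 0.0353]
coupler_top 0.86 [201.8 204.7] [0.4565 0.1326 0.084 ] surf [0.4563 0.1328 0.0833]
coupler_top 0.26 [215.9  96.2] [0.5411 0.105  0.084 ] surf [0.5411 0.1052 0.0833]
lk 718 mean [0.453  0.0708 0.0671] circ [0.4518 0.0776 0.0224] z [0.0566 0.0688 0.0721] rect [0.4524 0.0812] [0.0373 0.0372] 82.0
lktop 406 mean [0.4504 0.0697 0.0705] circ [0.4499 0.0701 0.0127] z [0.0683 0.0707 0.0724] rect [0.4498 0.0697] [0.0138 0.0241] 81.3
rod 403 mean [0.4554 0.0988 0.0561] circ [0.457  0.0999 0.0199] z [0.0521 0.0559 0.0596] rect [0.4564 0.0956] [0.03   0.0338] 82.2
coupler 3373 mean [0.4612 0.132  0.0831] circ [0.4631 0.1327 0.037 ] z [0.0809 0.0833 0.0844] rect [0.4658 0.1324] [0.0461 0.068 ] 82.1
```

View pics/w5.png

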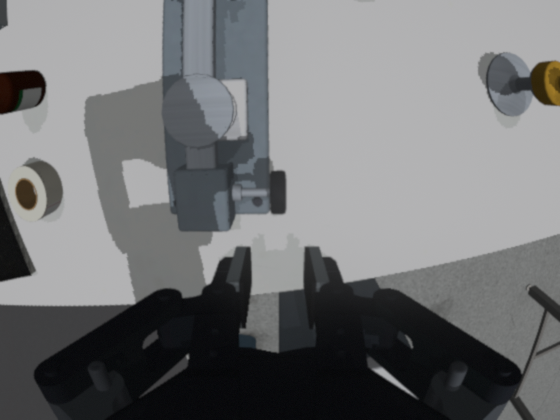

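```bash
python3 -m handwheel '[[[0.002,-0.001,-0.01,0,0,0],[0,0,-0.02,0,0,0],[0,0,-0.025,0,0,0],[0,0,-0.025,0,0,0],[0,0,-0.02,0,0,0],[0,0,-0.015,0,0,0],[0,0,0,0,0,0],[0,0,0,0,0,0],[0,0,0,0,0,0]]]' 0.3; python3 -m handwheel '[[[0,0,-0.007,0,0,0],[0,0,-0.007,0,0,0],[0,0,-0.004,0,0,0],[0,0,-0.003,0,0,0],[0,0,0,0,0,0],[0,0,0,0,0,0]]]'
```

```text
time: 12.75
tool_pos: [0.4511, 0.0701, 0.0821]
tool_rot: [-0.0, 0.997, -0.073, 0.001]
contact_force: [-0.3, 0.0, 0.2]
gripper_width: 0.296
grasp_force: 0.0
time: 13.25
tool_pos: [0.4502, 0.0704, 0.0601]
tool_rot: [0.0, 0.997, -0.073, -0.0]
contact_force: [0.6, 1.5, 0.0]
gripper_width: 0.303
grasp_force: 0.0
```

Free of contact at the right height; close the fingers.

```bash
python3 -m handwheel '[[[0,0,-0.001,0,0,0],[0,0,0,0,0,0],[0,0,0,0,0,0],[0,0,0,0,0,0],[0,0,0,0,0,0],[0,0,0,0,0,0],[0,0,0,0,0,0],[0,0,0,0,0,0]]]' 0
```

```text
time: 13.92
tool_pos: [0.4507, 0.0703, 0.0598]
tool_rot: [0.0, 0.997, -0.073, 0.0]
contact_force: [-1.3, -0.0, 5.5]
gripper_width: 0.145
grasp_force: 61.1
```

```bash
python3 -m handwheel '[[[0,-0.002,0,0,0,0],[-0.001,-0.002,0,0,0,0],[0,-0.002,0,0,0,0],[0,-0.002,0,0,0,0],[-0.001,-0.002,0,0,0,0],[0,-0.002,0,0,0,0],[0,-0.002,0,0,0,0],[0,0,0,0,0,0],[0,0,0,0,0,0],[0,0,0,0,0,0]]]'; python3 look.py w6 latch_knob:.052; python3 - <<'E'
from sel import *
sel("lktop",.449,.061,(.066,.078),.03)
sel("coupler",.46,.13,(.078,.09),.04)
E
```

```text
time: 14.75
tool_pos: [0.449, 0.0583, 0.0598]
tool_rot: [-0.002, 0.997, -0.073, 0.001]
contact_force: [0.1, 8.3, 4.0]
gripper_width: 0.147
grasp_force: 61.1
14.75 [0.449  0.0583 0.0598] [-2.400e-03  9.973e-01 -7.330e-02  8.000e-04] [0.1 8.3 4. ] 0.1470362132907637
cam [0.522 0.047 0.202] f 325.19226210127806
lktop 2057 mean [0.4539 0.0572 0.0707] circ [0.4542 0.0572 0.0203] z [0.0666 0.0706 0.0762] rect [0.4528 0.0545] [0.033  0.0339] 24.2
coupler 7228 mean [0.4668 0.131  0.083 ] circ [0.4665 0.1371 0.0371] z [0.08   0.0832 0.0843] rect [0.4664 0.1322] [0.0469 0.067 ] 82.5
```

View pics/w6.png

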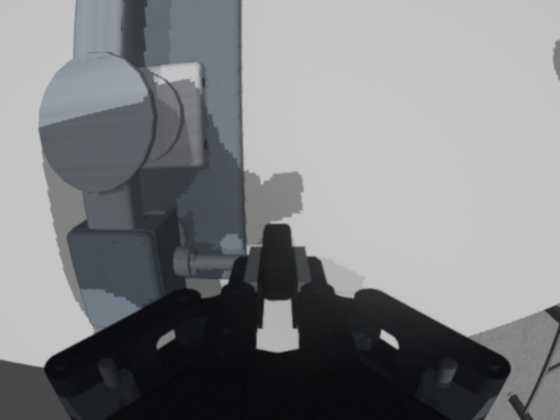

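```bash
python3 -m handwheel '[[[0,0,0.003,0,0,0],[0,0,0.004,0,0,0],[0,0,0.004,0,0,0],[0,0,0.004,0,0,0],[0,0,0.005,0,0,0],[0,0,0,0,0,0]]]'
```

```text
time: 15.35
tool_pos: [0.4492, 0.0582, 0.0792]
tool_rot: [-0.002, 0.997, -0.073, 0.001]
contact_force: [6.0, 8.1, -5.6]
gripper_width: 0.142
grasp_force: 59.6
```

```bash
python3 -m handwheel '[[[0.001,0,0.005,0,0,0],[0,0,0.005,0,0,0],[0.001,0,0.005,0,0,0],[0,0,0.005,0,0,0],[0.001,0,0.005,0,0,0],[0.001,-0.001,0.005,0,0,0],[0.001,0,0.005,0,0,0],[0.001,0,0.005,0,0,0],[0,0,0,0,0,0]]]'
```

```text
time: 16.1
tool_pos: [0.4551, 0.0573, 0.1188]
tool_rot: [-0.003, 0.997, -0.073, 0.001]
contact_force: [7.2, 7.0, -6.6]
gripper_width: 0.144
grasp_force: 58.6
```

```bash
python3 -m handwheel '[[[0.002,0,0.005,0,0,0],[0.002,0,0.005,0,0,0],[0.001,0,0.005,0,0,0],[0.002,-0.001,0.005,0,0,0],[0.002,0,0.005,0,0,0],[0.002,0,0.005,0,0,0],[0.002,-0.001,0.005,0,0,0],[0.002,0,0.005,0,0,0],[0.002,0,0.005,0,0,0],[0,0,0,0,0,0],[0,0,0,0,0,0],[0,0,0,0,0,0],[0,0,0,0,0,0]]]'; python3 look.py w7 latch_knob:.15 coupler_top:.18; python3 - <<'E'
from h import *
im,D=grab_frame("side"); cv2.imwrite("pics/s7.png",cv2.resize(im[100:310,150:430],(800,600)))
E
```

```text
time: 17.18
tool_pos: [0.4714, 0.0554, 0.1621]
tool_rot: [-0.003, 0.997, -0.073, 0.0]
contact_force: [7.4, 6.9, -7.0]
gripper_width: 0.139
grasp_force: 58.6
17.1833 [0.4714 0.0554 0.1621] [-2.600e-03  9.974e-01 -7.270e-02  2.000e-04] [ 7.4  6.9 -7. ] 0.1392425434099237
cam [0.544 0.044 0.304] f 325.19226210127806
latch_knob 0.59 [276.6 271.6] [0.463  0.0567 0.15  ] surf [0.4745 0.0549 0.1716]
coupler_top 0.77 [113.4 268.9] [0.4884 0.1309 0.18  ] surf [0.4895 0.1292 0.1825]
```

View pics/s7.png

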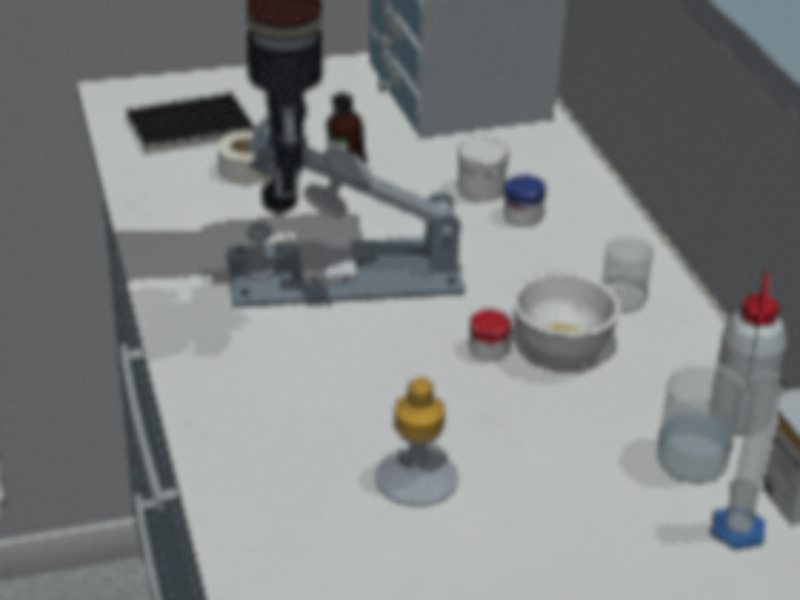

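```bash
python3 -m handwheel '[[[0,0,0.003,0,0,0],[0,0,0,0,0,0],[0,0,0,0,0,0],[0,0,0,0,0,0],[0,0,0,0,0,0],[0,0,0,0,0,0]]]'; python3 -c "
from plant import job_done; print(job_done())"
```

```text
time: 17.88
tool_pos: [0.4724, 0.0551, 0.1649]
tool_rot: [-0.002, 0.997, -0.073, 0.002]
contact_force: [11.5, 6.3, -12.0]
gripper_width: 0.137
grasp_force: 58.8
the job is handed in; nothing more can be done
None
```

I handed the job in at 17.9 s: the weight stands centred on the stand, and the gripper is holding the arm at about 0.5 rad, latch end roughly 10 cm up. The hand-in returned no verdict, so the result is not confirmed.

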